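# Refill the sink caddy in reverse order

## Robot

A 7-joint arm with a two-finger parallel gripper is mounted at the origin on the work surface. World frame = base frame: x ahead of the robot, y to its left, z up, the work surface at z = 0. Lengths are in m, angles in rad, forces in N, time in s.
With the tool pointing down it reaches from about 0.425 to 0.925 m from the base axis. Payload 6.8 kg.
Tool frame: the origin (TCP) lies at the very end of the fingers, on their centre line; the grasp point (between the pads) lies 19 mm behind it; z points along the fingers, y is the line along which they close (so a half turn about z gives the same grasp; the last joint's range is limited). The gripper opens to 85 mm and grips with 20 to 120 N. Pads are 22 mm wide; open, the fingers measure 114 mm over their backs; the gripper's body (76 mm by 85 mm) begins 54 mm behind the grasp point. The pads swing forward as they close: fully open they stand 13 mm farther back than shut.
Start: joints at [-1.259, 0.477, 0.022, 1.555, -0.011, 1.109, -0.083], TCP at [0.275, 0.616, 0.231] pointing down, gripper open.
Joint ranges: [-2.96, 2.96], [-0.34, 2.1], [-1.41, 1.46], [0.24, 2.44], [-1.37, 4.51], [0.17, 1.92], [-2.96, 2.96]. Speed limits (rad/s): [2.39, 2.39, 3.14, 3.14, 3.14, 3.14, 3.14].

## Interface

Orientations are given as a unit quaternion [w, x, y, z].
In Python, from station import bot gives the robot as it stands.
- The arm moves only by the tool jog_arm, never from a script. Its argument "motion" is a list of rows, each a list of 7 numbers: the turn, a rotation vector about the tool's x, y, z in rad, then the shift along the tool's x, y, z in mm, then the finger opening in mm, from 0 to 85.4. A call has 1 to 10 rows; each row is the pose to reach, as a shift and turn from the pose commanded when the call began, along the tool's axes at that moment; what a row does not reach only later rows make up. A row lasts 1/8 s, in which the tool goes at most 62.5 mm and 10.7 degrees, less where a joint would pass 70% of its speed; a pose out of reach is approached as far as the arm can. A call with a gripper value outside its range is refused whole. The fingers move at their own pace and stop on an object; "grip_force" is the grip in N (left out, the last holds). Time passes only in rows, so rows that repeat a pose let the fingers close. It gives the time, the measured TCP pose, the force, the opening and the grip force at its end, in the units of the state.
- bot.get_obs(): the state, without advancing time (a new reading comes with each control period).
- bot.read_camera(name): name is "side" or "top" or "wrist"; returns a dict with "pixels" (400x640x3 uint8, red, green, blue), "camera_matrix" (3x3 intrinsics, pixels), "T" (4x4, takes a point from camera to world coordinates); the wrist camera has in their place "tool_from_camera" (4x4, takes a point from camera to tool coordinates, whose origin is the TCP and whose axes are the flange's). Camera axes: x right, y down, z forward; pixel columns grow to the right and rows downward; lengths in m; the calibration is good to about 2 mm. A picture is of the moment at which its call begins: read the wrist's pose just before it. There is no depth.
- bot.hand_in(): hands the job in; it is judged then, once.
Trained networks look in a picture, given as the dict that the camera call returned (one of the last four; its "shot" number tells which), for a name from the list of things; names that differ only in an ending like _2 or _b are one class to them, and where a whole thing is asked for, a point or a joint stands for the part that bears it (a point fixed in the world has none). Each returns a list of dicts, best first, with "score" (0 to 1); they miss things now and then, are a little off and sometimes report something else, mostly with a low value. They report only what shows in the picture. A call takes as long as a camera call. They do not tell look-alikes from the thing itself.
- bot.spot_in(thing, picture): "xy" ([column, row] in pixels, amid what is visible of it).
- bot.tip_of(thing, picture): "xy" ([column, row] in pixels: a listed point, or the origin of a listed thing).
The state is a dict: "t": time; "q": joint angles; "joint_vel": joint speeds; "joint_torque": joint torques, N m; "eef_pos": TCP position; "tool_rot": TCP orientation; "contact_force": force on the tool from outside, world axes, zero at the start; "torque": the same for the moment, N m; "gripper_width": opening from 0.0 (shut) to 1.0 (fully open); "grasp_force": force on a finger pad.
Only numpy, scipy, OpenCV 4.12 (cv2) and the standard library are available. Lean on these libraries where they do the work, as an engineer would, in place of code of your own. Each camera call takes 0.05 s, during which the arm holds its last target. There are 200 camera calls.

## Task

Four things stand in a row on the coloured pads of the wooden drying board: move them one by one into the four compartments of the white caddy, one thing to each, in the reverse order, because the caddy has its suction-cup back turned to you: what stands farthest left on the board goes into the farthest right compartment, and so on along the row (left and right as the robot sees them). Each must end standing upright on its compartment's floor and let go; never let the glass egg timer fall over, and leave the soap bottle where it stands.

Things in the scene. Friction and masses are not known exactly. Their poses are not given: they have to be found in the camera images.
- timer: Origin: centre of its underside, z up. Glass egg timer: clear upright cylinder 40 mm across with amber hourglass inside and dark wooden ends, 90 mm tall; foot 46 mm across and 10 mm high. About 90 g. Grip it across the cylinder about 62 mm up
- brush: Origin: centre of its underside, z up. Green silicone brush standing on its bristles: round head 46 mm across, 34 mm high with white bristles below, narrowing to an upright green handle 30 mm across from 52 to 86 mm up; 90 mm tall. About 70 g. Grip it about 62 mm up
- clip: Origin: centre of its underside, z up. Red plastic bag clip standing on its jaws: foot block 30 mm along its x, 44 mm along its y, 24 mm high; above it two upright plates, from 24 to 90 mm up, together 21 mm thick along its x and 30 mm wide along its y, rigid. About 50 g. Grip it along its x about 62 mm up
- opener: Origin: centre of its underside, z up. Steel bottle opener on a stand: dark round foot 46 mm across and 12 mm high, upright flat steel plate 8 mm thick along its x, up to 36 mm wide along its y, with a small window near the top; 90 mm tall. About 160 g. Grip it along its x about 62 mm up (solid from 42 to 70 mm)
- pad_blue: Blue square drip pad, 64 x 62 mm, 3 mm thick, fixed on the wooden drying board; the egg timer stands on it at the start. Origin: centre of its underside, 12 mm above the worktop. Its y runs along the row, to the robot's left; its x away from the robot. Four pads in one row, pitch 68 mm, in any order
- pad_yellow: Yellow square drip pad, 64 x 62 mm, 3 mm thick, fixed on the wooden drying board; the green brush stands on it at the start. Origin: centre of its underside, 12 mm above the worktop. Its y runs along the row, to the robot's left; its x away from the robot. Four pads in one row, pitch 68 mm, in any order
- pad_black: Black square drip pad, 64 x 62 mm, 3 mm thick, fixed on the wooden drying board; the red clip stands on it at the start. Origin: centre of its underside, 12 mm above the worktop. Its y runs along the row, to the robot's left; its x away from the robot. Four pads in one row, pitch 68 mm, in any order
- pad_orange: Orange square drip pad, 64 x 62 mm, 3 mm thick, fixed on the wooden drying board; the bottle opener stands on it at the start. Origin: centre of its underside, 12 mm above the worktop. Its y runs along the row, to the robot's left; its x away from the robot. Four pads in one row, pitch 68 mm, in any order
- caddy: White plastic caddy fixed on the worktop, 72 (x) by 276 (y) mm, 35 mm high, open on top; two grey suction cups on its -x side, towards the robot, stick out 12 mm. Four compartments in a row, each 64 x 64 mm inside, centres at x = 0, y = -102, -34, 34, 102 mm; walls 4 mm, floor 5 mm thick. Origin: centre of its underside; x away from the robot, y along the row to its left
- soap: Bystander: green glass soap bottle, 60 mm across, 170 mm tall, upright and loose, beyond the work. Origin: centre of its underside
There are look-alikes about, which are no part of the job. Leave any yellow look-alike of the opener alone.

How it is judged:
At the end, for the whole second after the job is handed in: Each thing stands in its own caddy compartment (underside under 10 mm above the caddy's underside), upright within 0.15 rad, at rest (under 0.02 m/s), let go; of any two things, the one whose pad lies farther left on the board is in a compartment farther right (z of each of timer, brush, clip, opener in the frame of caddy below 0.01 m and x of timer in the frame of caddy between -0.03 and 0.03 m and y of timer in the frame of caddy between -0.134 and 0.134 m and angle between each of timer, brush, clip, opener's own z axis and vertical below 0.15 rad and linear speed of each of timer, brush, clip, opener below 0.02 m/s and x of brush in the frame of caddy between -0.03 and 0.03 m and y of brush in the frame of caddy between -0.134 and 0.134 m and x of clip in the frame of caddy between -0.03 and 0.03 m and y of clip in the frame of caddy between -0.134 and 0.134 m and x of opener in the frame of caddy between -0.03 and 0.03 m and y of opener in the frame of caddy between -0.134 and 0.134 m and ((y of pad_yellow in the frame of pad_blue above 0 m and ((y of brush in the frame of caddy below -0.068 m and y of timer in the frame of caddy above -0.068 m) or (y of brush in the frame of caddy below 0 m and y of timer in the frame of caddy above 0 m) or (y of brush in the frame of caddy below 0.068 m and y of timer in the frame of caddy above 0.068 m))) or (not (y of pad_yellow in the frame of pad_blue above 0 m) and ((y of timer in the frame of caddy below -0.068 m and y of brush in the frame of caddy above -0.068 m) or (y of timer in the frame of caddy below 0 m and y of brush in the frame of caddy above 0 m) or (y of timer in the frame of caddy below 0.068 m and y of brush in the frame of caddy above 0.068 m)))) and ((y of pad_black in the frame of pad_blue above 0 m and ((y of clip in the frame of caddy below -0.068 m and y of timer in the frame of caddy above -0.068 m) or (y of clip in the frame of caddy below 0 m and y of timer in the frame of caddy above 0 m) or (y of clip in the frame of caddy below 0.068 m and y of timer in the frame of caddy above 0.068 m))) or (not (y of pad_black in the frame of pad_blue above 0 m) and ((y of timer in the frame of caddy below -0.068 m and y of clip in the frame of caddy above -0.068 m) or (y of timer in the frame of caddy below 0 m and y of clip in the frame of caddy above 0 m) or (y of timer in the frame of caddy below 0.068 m and y of clip in the frame of caddy above 0.068 m)))) and ((y of pad_black in the frame of pad_yellow above 0 m and ((y of clip in the frame of caddy below -0.068 m and y of brush in the frame of caddy above -0.068 m) or (y of clip in the frame of caddy below 0 m and y of brush in the frame of caddy above 0 m) or (y of clip in the frame of caddy below 0.068 m and y of brush in the frame of caddy above 0.068 m))) or (not (y of pad_black in the frame of pad_yellow above 0 m) and ((y of brush in the frame of caddy below -0.068 m and y of clip in the frame of caddy above -0.068 m) or (y of brush in the frame of caddy below 0 m and y of clip in the frame of caddy above 0 m) or (y of brush in the frame of caddy below 0.068 m and y of clip in the frame of caddy above 0.068 m)))) and ((y of pad_orange in the frame of pad_blue above 0 m and ((y of opener in the frame of caddy below -0.068 m and y of timer in the frame of caddy above -0.068 m) or (y of opener in the frame of caddy below 0 m and y of timer in the frame of caddy above 0 m) or (y of opener in the frame of caddy below 0.068 m and y of timer in the frame of caddy above 0.068 m))) or (not (y of pad_orange in the frame of pad_blue above 0 m) and ((y of timer in the frame of caddy below -0.068 m and y of opener in the frame of caddy above -0.068 m) or (y of timer in the frame of caddy below 0 m and y of opener in the frame of caddy above 0 m) or (y of timer in the frame of caddy below 0.068 m and y of opener in the frame of caddy above 0.068 m)))) and ((y of pad_orange in the frame of pad_yellow above 0 m and ((y of opener in the frame of caddy below -0.068 m and y of brush in the frame of caddy above -0.068 m) or (y of opener in the frame of caddy below 0 m and y of brush in the frame of caddy above 0 m) or (y of opener in the frame of caddy below 0.068 m and y of brush in the frame of caddy above 0.068 m))) or (not (y of pad_orange in the frame of pad_yellow above 0 m) and ((y of brush in the frame of caddy below -0.068 m and y of opener in the frame of caddy above -0.068 m) or (y of brush in the frame of caddy below 0 m and y of opener in the frame of caddy above 0 m) or (y of brush in the frame of caddy below 0.068 m and y of opener in the frame of caddy above 0.068 m)))) and ((y of pad_orange in the frame of pad_black above 0 m and ((y of opener in the frame of caddy below -0.068 m and y of clip in the frame of caddy above -0.068 m) or (y of opener in the frame of caddy below 0 m and y of clip in the frame of caddy above 0 m) or (y of opener in the frame of caddy below 0.068 m and y of clip in the frame of caddy above 0.068 m))) or (not (y of pad_orange in the frame of pad_black above 0 m) and ((y of clip in the frame of caddy below -0.068 m and y of opener in the frame of caddy above -0.068 m) or (y of clip in the frame of caddy below 0 m and y of opener in the frame of caddy above 0 m) or (y of clip in the frame of caddy below 0.068 m and y of opener in the frame of caddy above 0.068 m))))); the robot touches nothing.
It fails at once if the glass egg timer fell over (tilted more than 0.8 rad) (angle between timer's own z axis and vertical above 0.8 rad).
It fails at once if the soap bottle was moved more than 30 mm (distance of soap from where it was at the start of the episode above 0.03 m).
It also fails if it takes over 120 s, if anything falls off the work surface, if the arm or the gripper's body presses on something with over 40 N, if the wrist force passes 120 N, or if a joint passes its speed limit or range.

## Working session

There is one attempt and no reset: what is moved stays moved. The work goes in short steps, Python scripts to look and compute and a tool call to move; the robot and the scene stay as the last step left them, time stands still between calls to the robot, and variables do not carry over. Pictures are saved under pics/ and viewed, at most 14 in all, crops included, and the job is handed in when it is done.

Besides the shell and the picture viewer there is one more tool, called in YAML: its name, and indented under it one key for each argument. jog_arm: Moves the arm, as the interface text tells. Its arguments: {"type":"object","properties":{"motion":{"type":"array"},"grip_force":{"type":"number"}},"required":["motion"]}

```bash
mkdir -p pics; cat > h.py <<'E'
import numpy as np, cv2
from station import bot
def save(p,n): cv2.imwrite('pics/'+n+'.png',cv2.cvtColor(p['pixels'],cv2.COLOR_RGB2BGR))
def ray(p,uv,z,T=None):
    T=p['T'] if T is None else T
    T=np.array(T);K=np.array(p['camera_matrix'])
    d=T[:3,:3]@np.linalg.solve(K,[uv[0],uv[1],1]);o=T[:3,3]
    return o+d*(z-o[2])/d[2]
E
python3 - <<'E'
from h import *
o=bot.get_obs();print(o['t'],o['eef_pos'],o['tool_rot'],o['gripper_width'])
Z=dict(timer=.015,brush=.015,clip=.015,opener=.015,pad_blue=.012,pad_yellow=.012,pad_black=.012,pad_orange=.012,caddy=0,soap=0)
for c in ('top','side'):
    p=bot.read_camera(c);save(p,c+'0');print(c,np.round(p['T'],3).tolist())
    for n,z in Z.items():
        print(n,[(np.round(r['xy']).tolist(),round(r['score'],2),np.round(ray(p,r['xy'],z)[:2],3).tolist()) for r in bot.tip_of(n,p)[:3]])
E
```

```text
0.0 [0.27488029 0.61585391 0.23031322] [-1.12560132e-04  2.08343076e-01  9.78055381e-01 -9.06035188e-04] 0.998820802393451
top [[-0.002, -0.995, 0.096, 0.573], [-1.0, 0.001, -0.016, -0.008], [0.016, -0.096, -0.995, 0.92], [0.0, 0.0, 0.0, 1.0]]
timer [([174.0, 247.0], 0.58, [0.554, 0.295])]
brush [([206.0, 256.0], 0.75, [0.533, 0.223])]
clip [([230.0, 262.0], 0.9, [0.521, 0.17])]
opener [([309.0, 275.0], 0.68, [0.491, -0.01]), ([265.0, 264.0], 0.54, [0.516, 0.089])]
pad_blue [([172.0, 253.0], 0.86, [0.541, 0.301])]
pad_yellow [([204.0, 257.0], 0.85, [0.532, 0.229])]
pad_black [([235.0, 262.0], 0.89, [0.521, 0.158])]
pad_orange [([266.0, 266.0], 0.67, [0.511, 0.087])]
caddy [([401.0, 263.0], 0.83, [0.515, -0.222])]
soap [([293.0, 152.0], 0.77, [0.776, 0.027])]
side [[0.943, -0.183, 0.277, 0.364], [-0.332, -0.519, 0.788, -0.739], [-0.001, -0.835, -0.55, 0.549], [0.0, 0.0, 0.0, 1.0]]
timer [([263.0, 160.0], 0.52, [0.542, 0.295])]
brush [([263.0, 158.0], 0.57, [0.543, 0.307]), ([270.0, 171.0], 0.5, [0.547, 0.219])]
clip [([266.0, 182.0], 0.45, [0.522, 0.158])]
opener [([268.0, 195.0], 0.74, [0.511, 0.09]), ([267.0, 222.0], 0.6, [0.481, -0.027])]
pad_blue [([264.0, 162.0], 0.59, [0.543, 0.282]), ([263.0, 171.0], 0.52, [0.526, 0.227])]
pad_yellow [([265.0, 171.0], 0.48, [0.531, 0.226]), ([264.0, 170.0], 0.45, [0.532, 0.234])]
pad_black [([268.0, 182.0], 0.48, [0.525, 0.16])]
pad_orange [([270.0, 197.0], 0.54, [0.515, 0.082]), ([268.0, 195.0], 0.38, [0.511, 0.095])]
caddy [([301.0, 279.0], 0.88, [0.507, -0.216]), ([269.0, 196.0], 0.71, [0.516, 0.109]), ([265.0, 160.0], 0.45, [0.553, 0.318])]
soap [([372.0, 196.0], 0.57, [0.78, 0.015]), ([266.0, 180.0], 0.52, [0.529, 0.197]), ([266.0, 157.0], 0.3, [0.56, 0.342])]
```

```bash
python3 - <<'E'
import cv2
a=cv2.imread('pics/top0.png');cv2.imwrite('pics/top0c.png',cv2.resize(a[190:310,130:480],None,fx=2.28,fy=2.28,interpolation=cv2.INTER_CUBIC))
E
```

```text
(no output)
```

View pics/top0c.png

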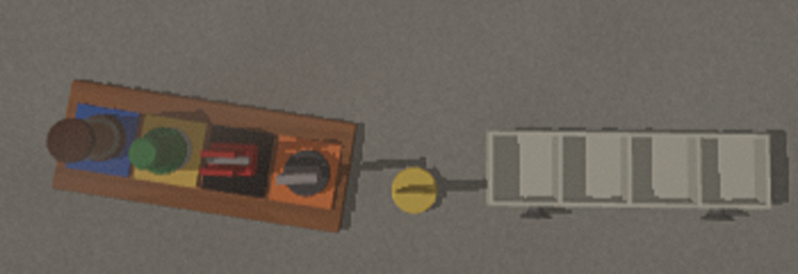

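View pics/side0.png

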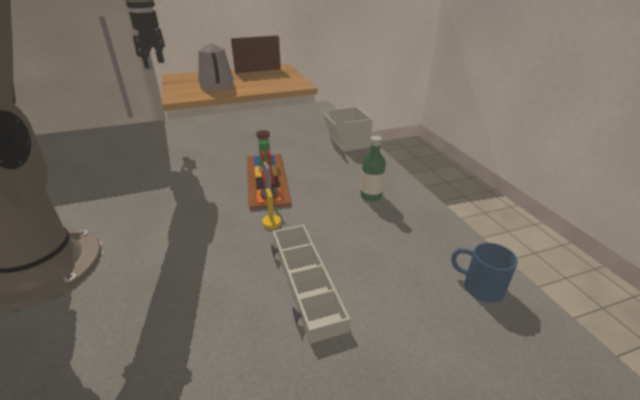

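From the left: timer on blue (px 172,253), brush on yellow (204,257), clip on black (235,262), opener on orange (266,266). There are two opener candidates: the steel one at (265,264) on the orange pad, and a yellow one at (311,273) off the board. The steel one fits and the yellow one is the look-alike. I'll move the wrist camera over the row and confirm with a close crop.

```bash
cat >> h.py <<'E'
from scipy.spatial.transform import Rotation as R
def rot(o): q=o['tool_rot'];return R.from_quat([q[1],q[2],q[3],q[0]])
def tgt(pos,ya):
    "row for TCP at pos, tool down, closing axis at world angle ya (mod pi)"
    o=bot.get_obs();r=rot(o)
    y=np.array([np.cos(ya),np.sin(ya),0]);
    if y@r.as_matrix()[:,1]<0:y=-y
    z=np.array([0,0,-1.]);M=np.column_stack([np.cross(y,z),y,z])
    rv=(r.inv()*R.from_matrix(M)).as_rotvec()
    d=r.inv().apply(np.array(pos)-o['eef_pos'])*1000
    print('row',np.round(rv,3).tolist(),np.round(d,1).tolist(),'now',np.round(o['eef_pos'],4),'t',round(o['t'],2))
def wrist():
    o=bot.get_obs();p=bot.read_camera('wrist')
    E=np.eye(4);E[:3,:3]=rot(o).as_matrix();E[:3,3]=o['eef_pos'];p['T']=E@np.array(p['tool_from_camera']);return p
E
python3 - <<'E'
from h import *
tgt([.526,.19,.30],-.14)
p=bot.read_camera('top')
for c in ((488,131),(770,134),(770,208),(487,205)):
    print(ray(p,(130+c[0]/2.28,190+c[1]/2.28),.035).round(4))
print(np.round(p['camera_matrix'],1)[0], np.round(bot.read_camera('wrist')['tool_from_camera'],3).tolist())
E
```

```text
row [-0.0, -0.0, 1.291] [-402.9, -287.1, -68.7] now [0.2751 0.6164 0.2313] t 1.1
[ 0.5527 -0.0882  0.035 ]
[ 0.549  -0.3663  0.035 ]
[ 0.4772 -0.3634  0.035 ]
[ 0.4812 -0.0866  0.035 ]
[393.8   0.  314.5] [[-0.0, -0.964, -0.266, 0.067], [1.0, 0.0, -0.001, -0.0], [0.001, -0.266, 0.964, -0.144], [0.0, 0.0, 0.0, 1.0]]
```

jog_arm:
  motion:
    - [0, 0, 1.29, -403, -287, -69, 85]
    - [0, 0, 1.29, -403, -287, -69, 85]
    - [0, 0, 1.29, -403, -287, -69, 85]
    - [0, 0, 1.29, -403, -287, -69, 85]
    - [0, 0, 1.29, -403, -287, -69, 85]
    - [0, 0, 1.29, -403, -287, -69, 85]
    - [0, 0, 1.29, -403, -287, -69, 85]
    - [0, 0, 1.29, -403, -287, -69, 85]
    - [0, 0, 1.29, -403, -287, -69, 85]
    - [0, 0, 1.29, -403, -287, -69, 85]

```text
t: 2.45
eef_pos: [0.5259, 0.1904, 0.3003]
tool_rot: [-0.0, 0.755, 0.656, 0.0]
contact_force: [0.4, 0.6, -0.5]
gripper_width: 0.996
grasp_force: 0.0
```

```bash
python3 - <<'E'
from h import *
p=wrist();save(p,'w1')
Z=dict(timer=.015,brush=.015,clip=.015,opener=.015,pad_blue=.012,pad_yellow=.012,pad_black=.012,pad_orange=.012)
for n,z in Z.items():
    print(n,[(np.round(r['xy']).tolist(),round(r['score'],2),np.round(ray(p,r['xy'],z)[:2],3).tolist()) for r in bot.tip_of(n,p)[:3]])
o=bot.get_obs();print(o['eef_pos'],rot(o).as_matrix().round(3).tolist())
E
```

```text
timer [([330.0, 193.0], 0.6, [0.533, 0.158]), ([326.0, 92.0], 0.55, [0.546, 0.294])]
brush [([327.0, 141.0], 0.83, [0.539, 0.232])]
clip [([325.0, 238.0], 0.61, [0.517, 0.091]), ([328.0, 190.0], 0.6, [0.531, 0.162])]
opener [([324.0, 300.0], 0.93, [0.5, -0.013]), ([323.0, 241.0], 0.79, [0.513, 0.086])]
pad_blue []
pad_yellow [([324.0, 146.0], 0.95, [0.534, 0.225])]
pad_black [([326.0, 196.0], 0.94, [0.526, 0.153])]
pad_orange [([325.0, 238.0], 0.66, [0.517, 0.09])]
[0.52592727 0.19051069 0.30024245] [[0.138, 0.99, -0.0], [0.99, -0.138, 0.0], [-0.0, -0.0, -1.0]]
```

View pics/w1.png

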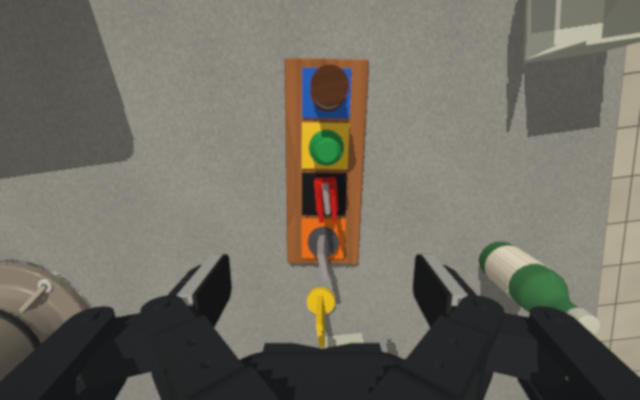

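The wrist view shows, from far to near: timer (329,88), brush (326,147), clip (325,195), steel opener on orange (322,240), yellow decoy (321,300). I'll move above the opener and check it in a crop.

jog_arm:
  motion:
    - [0, 0, 0, -103, 2, 0, 85]
    - [0, 0, 0, -103, 2, 40, 85]
    - [0, 0, 0, -103, 2, 90, 85]
    - [0, 0, 0, -103, 2, 130, 85]
    - [0, 0, 0, -103, 2, 130, 85]
    - [0, 0, 0, -103, 2, 130, 85]

```text
t: 3.65
eef_pos: [0.5149, 0.088, 0.1717]
tool_rot: [0.0, 0.754, 0.656, 0.001]
contact_force: [0.3, 0.7, 1.3]
gripper_width: 0.994
grasp_force: 0.0
```

```bash
python3 - <<'E'
from h import *
p=wrist();save(p,'w2')
for n,z in dict(opener=.015,pad_orange=.012,clip=.015,pad_black=.012).items():
  for f in (bot.tip_of,bot.spot_in):
    print(n,[(np.round(r['xy']).tolist(),round(r['score'],2),np.round(ray(p,r['xy'],z)[:2],3).tolist(),np.round(ray(p,r['xy'],.1)[:2],3).tolist()) for r in f(n,p)[:3]])
a=cv2.imread('pics/w2.png');cv2.imwrite('pics/w2c.png',cv2.resize(a[80:330,200:450],None,fx=2.4,fy=2.4))
o=bot.get_obs();print(o['eef_pos'],o['t'])
E
```

```text
opener [([322.0, 192.0], 0.64, [0.516, 0.088], [0.518, 0.107])]
opener [([319.0, 290.0], 0.97, [0.497, -0.021], [0.505, 0.028]), ([321.0, 193.0], 0.78, [0.515, 0.086], [0.517, 0.106])]
pad_orange []
pad_orange [([322.0, 167.0], 0.59, [0.519, 0.111], [0.521, 0.124])]
clip [([322.0, 117.0], 0.73, [0.525, 0.159], [0.525, 0.158])]
clip [([324.0, 114.0], 0.94, [0.528, 0.161], [0.527, 0.159])]
pad_black []
pad_black [([307.0, 118.0], 0.7, [0.511, 0.16], [0.515, 0.158])]
[0.51399993 0.08789925 0.1706507 ] 4.1
```

View pics/w2c.png

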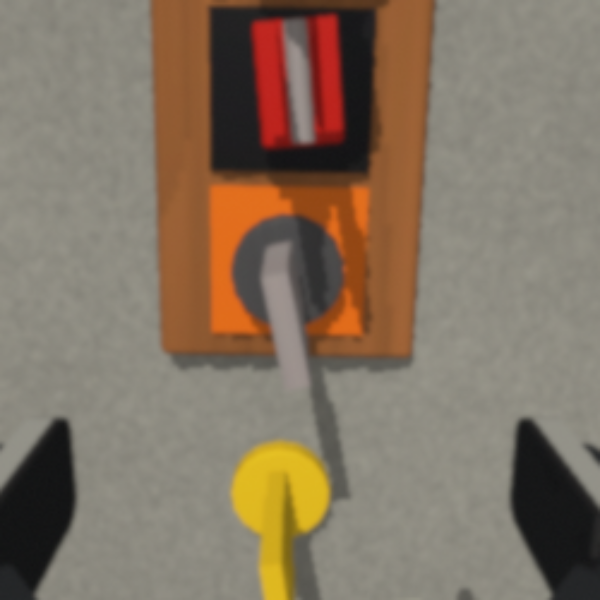

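The crop confirms it: the steel opener (foot at crop 288,270) is on the orange pad, and the yellow decoy (280,490) is off the board. The opener is turned about +0.14 relative to the board and the clip about +0.09. Grasping the opener now.

jog_arm:
  motion:
    - [0, 0, -0.14, 0, 1, 40, 85]
    - [0, 0, -0.14, 0, 1, 80, 85]
    - [0, 0, -0.14, 0, 1, 112, 85]
    - [0, 0, -0.14, 0, 1, 112, 85]
    - [0, 0, -0.14, 0, 1, 112, 0]
    - [0, 0, -0.14, 0, 1, 112, 0]
    - [0, 0, -0.14, 0, 1, 112, 0]
    - [0, 0, -0.14, 0, 1, 112, 0]
    - [0, 0, -0.14, 0, 1, 112, 0]
    - [0, 0, -0.14, 0, 1, 112, 0]
  grip_force: 40

```text
t: 5.35
eef_pos: [0.5148, 0.0877, 0.0585]
tool_rot: [-0.0, 0.707, 0.707, 0.0]
contact_force: [-1.5, 0.6, 4.0]
gripper_width: 0.084
grasp_force: 43.6
```

jog_arm:
  motion:
    - [0, 0, 0, 0, 0, -20, 0]
    - [0, 0, 0, 0, 0, -70, 0]
    - [0, 0, 0, 0, 0, -130, 0]
    - [0, 0, 0, -40, 0, -140, 0]
    - [0, 0, 0, -100, 0, -140, 0]
    - [0, 0, 0, -160, 1, -140, 0]
    - [0, 0, 0, -200, 1, -140, 0]
    - [0, 0, 0, -212, 1, -140, 0]
    - [0, 0, 0, -212, 1, -140, 0]

```text
t: 6.48
eef_pos: [0.5158, -0.1245, 0.198]
tool_rot: [-0.0, 0.707, 0.707, -0.0]
contact_force: [-0.2, 1.1, -2.3]
gripper_width: 0.086
grasp_force: 42.8
```

```bash
python3 - <<'E'
from h import *
p=wrist();save(p,'w3')
print([(np.round(r['xy']).tolist(),round(r['score'],2),np.round(ray(p,r['xy'],0)[:2],3).tolist()) for r in bot.tip_of('caddy',p)[:3]])
o=bot.get_obs();print(o['eef_pos'],o['t'],o['grasp_force'],o['gripper_width'])
T=p['T'];K=np.array(p['camera_matrix']);Ti=np.linalg.inv(T)
# overlay predicted caddy rim
c,s=np.cos(-.013),np.sin(-.013)
im=cv2.cvtColor(p['pixels'],cv2.COLOR_RGB2BGR)
def pr(x,y,z):
    q=Ti@[.515+c*x-s*y,-.226+s*x+c*y,z,1];u=K@q[:3];return tuple(int(v) for v in (u[:2]/u[2]).round())
for a,b in (((-.036,.138),(.036,.138)),((-.036,-.138),(.036,-.138)),((-.036,.138),(-.036,-.138)),((.036,.138),(.036,-.138)),((-.036,.068),(.036,.068)),((-.036,0),(.036,0))):
    cv2.line(im,pr(*a,.035),pr(*b,.035),(0,0,255),1)
cv2.imwrite('pics/w3o.png',im)
E
```

```text
[]
[ 0.51612504 -0.12253842  0.19791121] 6.575 42.84763030707836 0.08421185626455308
```

View pics/w3o.png

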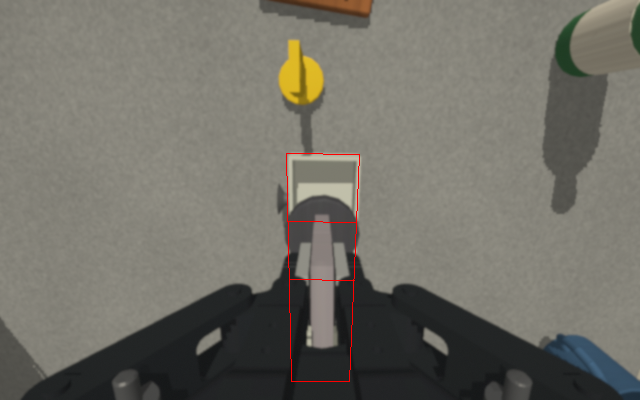

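The predicted caddy rim lies on the real one, for example at (287,153)-(359,153), and the opener hangs straight. Lowering it and letting go.

jog_arm:
  motion:
    - [0, 0, 0, 0, 0, 50, 0]
    - [0, 0, 0, 0, 0, 100, 0]
    - [0, 0, 0, 0, 0, 130, 0]
    - [0, 0, 0, 0, 0, 142, 0]
    - [0, 0, 0, 0, 0, 149, 0]
    - [0, 0, 0, 0, 0, 149, 0]
    - [0, 0, 0, 0, 0, 149, 0]

```text
t: 7.45
eef_pos: [0.5169, -0.1244, 0.0503]
tool_rot: [0.001, 0.707, 0.707, 0.001]
contact_force: [0.0, -0.9, -2.2]
gripper_width: 0.085
grasp_force: 42.8
```

jog_arm:
  motion:
    - [0, 0, 0, 0, 0, 0, 30]
    - [0, 0, 0, 0, 0, 0, 60]
    - [0, 0, 0, 0, 0, 0, 85]
    - [0, 0, 0, 0, 0, 0, 85]
    - [0, 0, 0, 0, 0, 0, 85]
    - [0, 0, 0, 0, 0, -60, 85]
    - [0, 0, 0, 0, 0, -120, 85]
    - [0, 0, 0, 0, 0, -150, 85]
    - [0, 0, 0, 0, 0, -150, 85]

```text
t: 8.57
eef_pos: [0.5176, -0.1246, 0.2017]
tool_rot: [0.002, 0.707, 0.707, 0.002]
contact_force: [-0.3, -0.1, -0.3]
gripper_width: 0.996
grasp_force: 0.0
```

```bash
python3 - <<'E'
from h import *
tgt([.528,.160,.17],-.05)
E
```

```text
row [0.005, -0.0, 0.051] [284.6, 10.5, 31.8] now [ 0.5176 -0.1246  0.2017] t 8.57
```

jog_arm:
  motion:
    - [0, 0, 0.05, 60, 2, 0, 85]
    - [0, 0, 0.05, 120, 4, 0, 85]
    - [0, 0, 0.05, 180, 8, 0, 85]
    - [0, 0, 0.05, 240, 10, 0, 85]
    - [0, 0, 0.05, 285, 10, 20, 85]
    - [0, 0, 0.05, 285, 10, 32, 85]
    - [0, 0, 0.05, 285, 10, 32, 85]
    - [0, 0, 0.05, 285, 10, 32, 85]

```text
t: 9.57
eef_pos: [0.526, 0.1588, 0.1673]
tool_rot: [0.0, 0.725, 0.689, -0.0]
contact_force: [-0.4, -0.3, 0.5]
gripper_width: 0.996
grasp_force: 0.0
```

```bash
python3 - <<'E'
from h import *
p=wrist();save(p,'w4')
for n,z in dict(clip=.015,brush=.015,timer=.015).items():
  for f in (bot.tip_of,bot.spot_in):
    print(n,[(np.round(r['xy']).tolist(),round(r['score'],2),np.round(ray(p,r['xy'],z)[:2],3).tolist(),np.round(ray(p,r['xy'],.1)[:2],3).tolist()) for r in f(n,p)[:3]])
tgt([.528,.160,.0585],-.05)
E
```

```text
clip [([323.0, 192.0], 0.92, [0.527, 0.159], [0.528, 0.178])]
clip [([324.0, 199.0], 0.95, [0.528, 0.152], [0.528, 0.173]), ([312.0, 60.0], 0.24, [0.524, 0.278], [0.526, 0.263])]
brush [([332.0, 121.0], 0.8, [0.539, 0.226], [0.536, 0.226])]
brush [([333.0, 118.0], 0.67, [0.54, 0.229], [0.537, 0.228])]
timer [([339.0, 37.0], 0.74, [0.548, 0.296], [0.543, 0.276])]
timer [([340.0, 28.0], 0.94, [0.549, 0.303], [0.544, 0.281])]
row [0.001, -0.0, 0.0] [-0.4, 2.0, 109.1] now [0.526  0.1604 0.1676] t 9.93
```

View pics/w4.png

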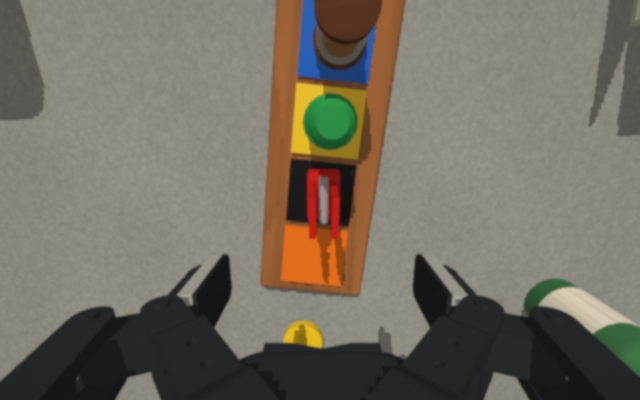

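The clip (323,195) is in line with the gripper. Grasp it.

jog_arm:
  motion:
    - [0, 0, 0, -1, 1, 40, 85]
    - [0, 0, 0, -1, 1, 80, 85]
    - [0, 0, 0, -1, 1, 109, 85]
    - [0, 0, 0, -1, 1, 109, 85]
    - [0, 0, 0, -1, 1, 109, 0]
    - [0, 0, 0, -1, 1, 109, 0]
    - [0, 0, 0, -1, 1, 109, 0]
    - [0, 0, 0, -1, 1, 109, 0]
    - [0, 0, 0, -1, 1, 109, 0]
    - [0, 0, 0, -1, 1, 109, 0]
  grip_force: 40

```text
t: 11.18
eef_pos: [0.5273, 0.1599, 0.0591]
tool_rot: [0.0, 0.724, 0.69, 0.001]
contact_force: [-0.9, 0.2, 5.9]
gripper_width: 0.239
grasp_force: 39.9
```

```bash
python3 - <<'E'
from h import *
tgt([.5155,-.192,.0495],0)
E
```

```text
row [0.001, -0.001, -0.049] [-352.1, 5.4, 9.3] now [0.5273 0.1599 0.0591] t 11.18
```

jog_arm:
  motion:
    - [0, 0, 0, 0, 0, -20, 0]
    - [0, 0, 0, 0, 0, -80, 0]
    - [0, 0, -0.05, 0, 0, -140, 0]
    - [0, 0, -0.05, -50, 2, -150, 0]
    - [0, 0, -0.05, -110, 2, -150, 0]
    - [0, 0, -0.05, -170, 3, -150, 0]
    - [0, 0, -0.05, -230, 4, -150, 0]
    - [0, 0, -0.05, -290, 5, -150, 0]
    - [0, 0, -0.05, -340, 6, -150, 0]
    - [0, 0, -0.05, -352, 6, -150, 0]

```text
t: 12.42
eef_pos: [0.5142, -0.1964, 0.2085]
tool_rot: [0.001, 0.709, 0.705, -0.001]
contact_force: [-0.8, 0.3, -1.0]
gripper_width: 0.237
grasp_force: 39.2
```

jog_arm:
  motion:
    - [0, 0, 0, 0, 0, 0, 0]
    - [0, 0, 0, 0, 0, 60, 0]
    - [0, 0, 0, 0, 0, 110, 0]
    - [0, 0, 0, 0, 0, 140, 0]
    - [0, 0, 0, 0, 0, 155, 0]
    - [0, 0, 0, 0, 0, 159, 0]
    - [0, 0, 0, 0, 0, 159, 0]
    - [0, 0, 0, 0, 0, 159, 0]

```text
t: 13.42
eef_pos: [0.5165, -0.1923, 0.0504]
tool_rot: [0.001, 0.707, 0.708, 0.001]
contact_force: [-0.0, 0.1, 0.2]
gripper_width: 0.24
grasp_force: 39.3
```

jog_arm:
  motion:
    - [0, 0, 0, 0, 0, 1, 40]
    - [0, 0, 0, 0, 0, 1, 60]
    - [0, 0, 0, 0, 0, 1, 85]
    - [0, 0, 0, 0, 0, 1, 85]
    - [0, 0, 0, 0, 0, 1, 85]
    - [0, 0, 0, 0, 0, -60, 85]
    - [0, 0, 0, 0, 0, -120, 85]
    - [0, 0, 0, 0, 0, -160, 85]
    - [0, 0, 0, 0, 0, -160, 85]

```text
t: 14.55
eef_pos: [0.5174, -0.1931, 0.2125]
tool_rot: [0.003, 0.707, 0.707, 0.002]
contact_force: [0.4, 0.4, -0.8]
gripper_width: 0.997
grasp_force: 0.0
```

```bash
python3 - <<'E'
from h import *
tgt([.538,.228,.17],-.14)
E
```

```text
row [0.007, 0.0, 0.141] [421.1, 20.7, 42.4] now [ 0.5174 -0.1931  0.2125] t 14.55
```

jog_arm:
  motion:
    - [0, 0, 0.05, 60, 2, 0, 85]
    - [0, 0, 0.1, 120, 5, 0, 85]
    - [0, 0, 0.14, 180, 10, 0, 85]
    - [0, 0, 0.14, 240, 15, 0, 85]
    - [0, 0, 0.14, 300, 18, 0, 85]
    - [0, 0, 0.14, 360, 21, 0, 85]
    - [0, 0, 0.14, 420, 21, 20, 85]
    - [0, 0, 0.14, 421, 21, 42, 85]
    - [0, 0, 0.14, 421, 21, 42, 85]
    - [0, 0, 0.14, 421, 21, 42, 85]

```text
t: 15.8
eef_pos: [0.5364, 0.2274, 0.1675]
tool_rot: [0.0, 0.755, 0.655, -0.0]
contact_force: [0.3, 0.5, -0.2]
gripper_width: 0.996
grasp_force: 0.0
```

```bash
python3 - <<'E'
from h import *
p=wrist();save(p,'w5')
for n,z in dict(brush=.015,timer=.015,pad_yellow=.012,pad_blue=.012).items():
  for f in (bot.tip_of,bot.spot_in):
    print(n,[(np.round(r['xy']).tolist(),round(r['score'],2),np.round(ray(p,r['xy'],z)[:2],3).tolist(),np.round(ray(p,r['xy'],.1)[:2],3).tolist()) for r in f(n,p)[:3]])
tgt([.539,.228,.0585],-.14)
E
```

```text
brush [([324.0, 194.0], 0.97, [0.538, 0.225], [0.54, 0.245])]
brush [([324.0, 202.0], 0.82, [0.538, 0.217], [0.54, 0.239])]
timer [([325.0, 120.0], 0.74, [0.549, 0.295], [0.548, 0.294])]
timer [([326.0, 119.0], 0.95, [0.55, 0.296], [0.549, 0.295]), ([320.0, 314.0], 0.31, [0.515, 0.091], [0.524, 0.149])]
pad_yellow [([324.0, 194.0], 0.24, [0.538, 0.225], [0.541, 0.245])]
pad_yellow [([309.0, 176.0], 0.98, [0.527, 0.245], [0.532, 0.259])]
pad_blue []
pad_blue [([299.0, 105.0], 0.89, [0.527, 0.312], [0.532, 0.306]), ([324.0, 120.0], 0.22, [0.548, 0.295], [0.547, 0.295])]
row [0.0, -0.0, 0.001] [-0.4, 2.9, 109.1] now [0.5361 0.2287 0.1676] t 16.25
```

View pics/w5.png

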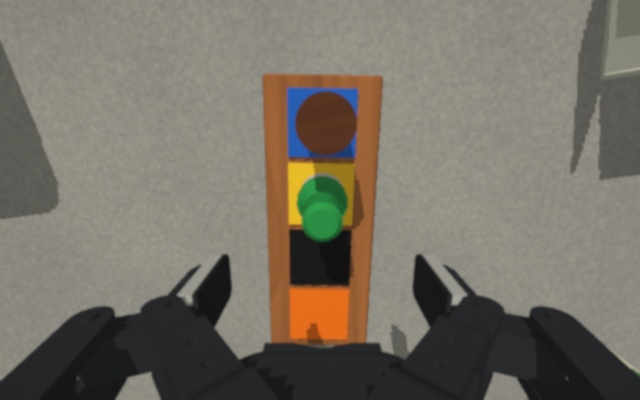

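The brush (324,195) is centred between the fingers. Grasp it.

jog_arm:
  motion:
    - [0, 0, 0, -1, 2, 40, 85]
    - [0, 0, 0, -2, 2, 80, 85]
    - [0, 0, 0, -2, 2, 109, 85]
    - [0, 0, 0, -2, 2, 109, 85]
    - [0, 0, 0, -2, 2, 109, 0]
    - [0, 0, 0, -2, 2, 109, 0]
    - [0, 0, 0, -2, 2, 109, 0]
    - [0, 0, 0, -2, 2, 109, 0]
    - [0, 0, 0, -2, 2, 109, 0]
    - [0, 0, 0, -2, 2, 109, 0]
  grip_force: 40

```text
t: 17.5
eef_pos: [0.5384, 0.2269, 0.0593]
tool_rot: [0.0, 0.755, 0.656, 0.001]
contact_force: [-1.0, 0.1, 6.0]
gripper_width: 0.338
grasp_force: 39.8
```

```bash
python3 - <<'E'
from h import *
tgt([.515,-.260,.0495],0)
E
```

```text
row [0.001, -0.001, -0.139] [-485.5, 44.3, 9.2] now [0.5384 0.2269 0.0593] t 17.5
```

jog_arm:
  motion:
    - [0, 0, 0, 0, 0, -20, 0]
    - [0, 0, 0, 0, 0, -80, 0]
    - [0, 0, -0.05, -20, 0, -140, 0]
    - [0, 0, -0.14, -80, 10, -155, 0]
    - [0, 0, -0.14, -140, 15, -155, 0]
    - [0, 0, -0.14, -200, 20, -155, 0]
    - [0, 0, -0.14, -260, 25, -155, 0]
    - [0, 0, -0.14, -320, 30, -155, 0]
    - [0, 0, -0.14, -380, 36, -155, 0]
    - [0, 0, -0.14, -440, 40, -155, 0]

```text
t: 18.75
eef_pos: [0.5161, -0.2166, 0.2145]
tool_rot: [0.0, 0.707, 0.708, 0.001]
contact_force: [1.2, 0.2, -1.4]
gripper_width: 0.342
grasp_force: 39.7
```

```bash
python3 - <<'E'
from h import *
tgt([.515,-.260,.05],0)
E
```

```text
row [0.001, -0.0, 0.001] [-43.4, -1.3, 164.4] now [ 0.5161 -0.2166  0.2145] t 18.75
```

jog_arm:
  motion:
    - [0, 0, 0, -44, -1, 0, 0]
    - [0, 0, 0, -44, -1, 0, 0]
    - [0, 0, 0, -44, -1, 60, 0]
    - [0, 0, 0, -44, -1, 110, 0]
    - [0, 0, 0, -44, -1, 145, 0]
    - [0, 0, 0, -44, -1, 160, 0]
    - [0, 0, 0, -44, -1, 164, 0]
    - [0, 0, 0, -44, -1, 164, 0]
    - [0, 0, 0, -44, -1, 164, 0]

```text
t: 19.88
eef_pos: [0.5164, -0.2591, 0.0506]
tool_rot: [0.001, 0.707, 0.707, 0.001]
contact_force: [-0.6, -0.2, -0.6]
gripper_width: 0.338
grasp_force: 39.7
```

jog_arm:
  motion:
    - [0, 0, 0, 0, 0, 1, 40]
    - [0, 0, 0, 0, 0, 1, 60]
    - [0, 0, 0, 0, 0, 1, 85]
    - [0, 0, 0, 0, 0, 1, 85]
    - [0, 0, 0, 0, 0, 1, 85]
    - [0, 0, 0, 0, 0, -60, 85]
    - [0, 0, 0, 0, 0, -120, 85]
    - [0, 0, 0, 0, 0, -160, 85]
    - [0, 0, 0, 0, 0, -160, 85]

```text
t: 21.0
eef_pos: [0.5172, -0.2599, 0.2127]
tool_rot: [0.003, 0.707, 0.707, 0.002]
contact_force: [-0.3, -0.5, 0.2]
gripper_width: 0.996
grasp_force: 0.0
```

```bash
python3 - <<'E'
from h import *
tgt([.549,.295,.17],-.14)
E
```

```text
row [0.007, 0.001, 0.141] [554.9, 31.9, 42.0] now [ 0.5172 -0.2599  0.2127] t 21.0
```

jog_arm:
  motion:
    - [0, 0, 0.05, 60, 2, 0, 85]
    - [0, 0, 0.1, 120, 5, 0, 85]
    - [0, 0, 0.14, 180, 10, 0, 85]
    - [0, 0, 0.14, 240, 15, 0, 85]
    - [0, 0, 0.14, 300, 18, 0, 85]
    - [0, 0, 0.14, 360, 21, 0, 85]
    - [0, 0, 0.14, 420, 26, 0, 85]
    - [0, 0, 0.14, 480, 30, 0, 85]
    - [0, 0, 0.14, 540, 32, 0, 85]
    - [0, 0, 0.14, 555, 32, 30, 85]

```text
t: 22.25
eef_pos: [0.5466, 0.3026, 0.179]
tool_rot: [-0.001, 0.752, 0.659, 0.002]
contact_force: [1.2, -0.1, -0.3]
gripper_width: 0.995
grasp_force: 0.0
```

jog_arm:
  motion:
    - [0, 0, 0, 0, 0, 10, 85]
    - [0, 0, 0, 0, 0, 10, 85]

```text
t: 22.5
eef_pos: [0.5465, 0.2939, 0.1682]
tool_rot: [0.0, 0.755, 0.655, -0.002]
contact_force: [0.3, 0.7, 0.3]
gripper_width: 0.994
grasp_force: 0.0
```

```bash
python3 - <<'E'
from h import *
p=wrist();save(p,'w6')
for n,z in dict(timer=.015).items():
  for f in (bot.tip_of,bot.spot_in):
    print(n,[(np.round(r['xy']).tolist(),round(r['score'],2),np.round(ray(p,r['xy'],z)[:2],3).tolist(),np.round(ray(p,r['xy'],.1)[:2],3).tolist()) for r in f(n,p)[:3]])
tgt([.549,.295,.0585],-.14)
E
```

```text
timer [([322.0, 188.0], 0.88, [0.547, 0.297], [0.55, 0.315])]
timer [([324.0, 209.0], 0.73, [0.546, 0.276], [0.549, 0.3])]
row [0.001, -0.001, -0.002] [0.4, 1.0, 111.8] now [0.5478 0.2947 0.1703] t 22.65
```

View pics/w6.png

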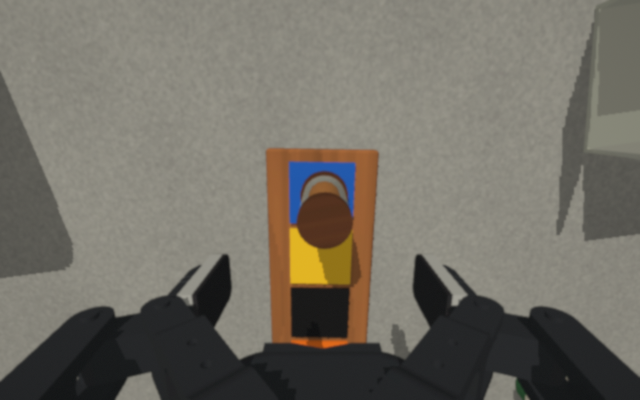

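The timer (323,195) is upright and centred, with only it left on the board. Grasp it gently.

jog_arm:
  motion:
    - [0, 0, 0, 1, 1, 35, 85]
    - [0, 0, 0, 1, 1, 75, 85]
    - [0, 0, 0, 1, 1, 111, 85]
    - [0, 0, 0, 1, 1, 111, 85]
    - [0, 0, 0, 1, 1, 111, 45]
    - [0, 0, 0, 1, 1, 111, 45]
    - [0, 0, 0, 1, 1, 111, 20]
    - [0, 0, 0, 1, 1, 111, 20]
    - [0, 0, 0, 1, 1, 111, 20]
    - [0, 0, 0, 1, 1, 111, 20]
  grip_force: 35

```text
t: 23.9
eef_pos: [0.549, 0.2976, 0.0601]
tool_rot: [0.0, 0.755, 0.656, 0.001]
contact_force: [-2.9, -0.7, 7.5]
gripper_width: 0.458
grasp_force: 34.6
```

```bash
python3 - <<'E'
from h import *
tgt([.514,-.328,.0495],0)
E
```

```text
row [0.002, -0.002, -0.139] [-624.4, 52.0, 9.5] now [0.549  0.2976 0.0601] t 23.9
```

jog_arm:
  motion:
    - [0, 0, 0, 0, 0, -20, 20]
    - [0, 0, 0, 0, 0, -70, 20]
    - [0, 0, 0, 0, 0, -125, 20]
    - [0, 0, -0.05, -30, 2, -155, 20]
    - [0, 0, -0.14, -80, 10, -155, 20]
    - [0, 0, -0.14, -140, 15, -155, 20]
    - [0, 0, -0.14, -200, 20, -155, 20]
    - [0, 0, -0.14, -260, 25, -155, 20]
    - [0, 0, -0.14, -320, 30, -155, 20]
    - [0, 0, -0.14, -380, 35, -155, 20]

```text
t: 25.15
eef_pos: [0.5298, -0.086, 0.2147]
tool_rot: [0.0, 0.707, 0.707, 0.001]
contact_force: [1.1, 0.8, -0.5]
gripper_width: 0.458
grasp_force: 35.5
```

jog_arm:
  motion:
    - [0, 0, 0, -50, 0, 0, 20]
    - [0, 0, 0, -100, 0, 0, 20]
    - [0, 0, 0, -150, 0, 0, 20]
    - [0, 0, 0, -200, 0, 0, 20]
    - [0, 0, 0, -235, 0, 0, 20]
    - [0, 0, 0, -243, 0, 0, 20]
    - [0, 0, 0, -243, 0, 0, 20]

```text
t: 26.02
eef_pos: [0.5302, -0.3269, 0.2139]
tool_rot: [0.0, 0.707, 0.707, 0.0]
contact_force: [-0.6, -0.5, -0.3]
gripper_width: 0.461
grasp_force: 35.5
```

```bash
python3 - <<'E'
from h import *
tgt([.514,-.328,.0505],0)
p=wrist();save(p,'w7')
E
```

```text
row [0.0, -0.0, 0.0] [-1.1, -16.3, 163.4] now [ 0.5302 -0.3269  0.2139] t 26.02
```

View pics/w7.png

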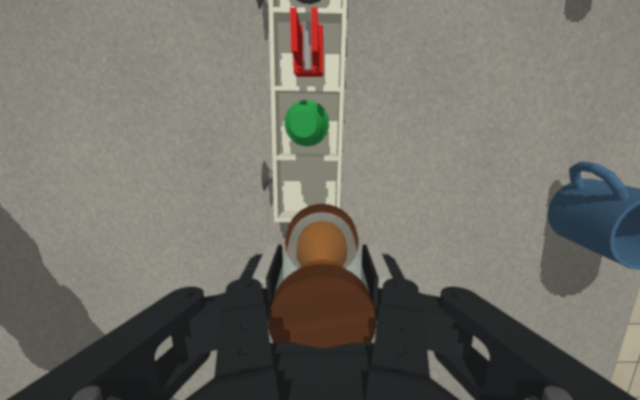

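The clip (308,45) and brush (307,122) stand in their compartments. The fourth compartment (307,190) is free and the timer is held straight. It needs to come 16 mm toward the robot, then go down.

jog_arm:
  motion:
    - [0, 0, 0, -1, -16, 0, 20]
    - [0, 0, 0, -1, -16, 0, 20]
    - [0, 0, 0, -1, -16, 50, 20]
    - [0, 0, 0, -1, -16, 100, 20]
    - [0, 0, 0, -1, -16, 140, 20]
    - [0, 0, 0, -1, -16, 156, 20]
    - [0, 0, 0, -1, -16, 162, 20]
    - [0, 0, 0, -1, -16, 163, 20]
    - [0, 0, 0, -1, -16, 163, 20]

```text
t: 27.2
eef_pos: [0.5151, -0.3287, 0.0516]
tool_rot: [0.001, 0.707, 0.707, 0.0]
contact_force: [0.9, 0.2, 0.4]
gripper_width: 0.455
grasp_force: 35.5
```

jog_arm:
  motion:
    - [0, 0, 0, 0, 0, 1, 20]
    - [0, 0, 0, 0, 0, 1, 20]
    - [0, 0, 0, 0, 0, 1, 45]
    - [0, 0, 0, 0, 0, 1, 60]
    - [0, 0, 0, 0, 0, 1, 85]
    - [0, 0, 0, 0, 0, 1, 85]
    - [0, 0, 0, 0, 0, 1, 85]
    - [0, 0, 0, 0, 0, -60, 85]
    - [0, 0, 0, 0, 0, -120, 85]
    - [0, 0, 0, 0, 0, -170, 85]

```text
t: 28.45
eef_pos: [0.5143, -0.3284, 0.2226]
tool_rot: [0.001, 0.707, 0.707, 0.0]
contact_force: [1.6, 0.3, 0.5]
gripper_width: 0.995
grasp_force: 0.0
```

jog_arm:
  motion:
    - [0, 0, 0, 50, 0, -50, 85]
    - [0, 0, 0, 100, 0, -80, 85]
    - [0, 0, 0, 100, 0, -80, 85]

```text
t: 28.82
eef_pos: [0.5164, -0.224, 0.3026]
tool_rot: [0.001, 0.704, 0.71, 0.002]
contact_force: [-0.4, 0.2, -0.2]
gripper_width: 0.998
grasp_force: 0.0
```

```bash
python3 - <<'E'
from h import *
p=wrist();save(p,'w8')
for n in ('timer','brush','clip','opener'):
    print(n,[(np.round(r['xy']).tolist(),round(r['score'],2),np.round(ray(p,r['xy'],.005)[:2]-[.515,-.226],3).tolist()) for r in bot.tip_of(n,p)[:2]])
s=bot.read_camera('side')['pixels'][200:350,230:380]
cv2.imwrite('pics/s8.png',cv2.resize(cv2.cvtColor(s,cv2.COLOR_RGB2BGR),None,fx=4,fy=4,interpolation=cv2.INTER_CUBIC))
E
```

```text
timer [([316.0, 239.0], 0.89, [-0.005, -0.104])]
brush [([321.0, 195.0], 0.73, [0.002, -0.035])]
clip [([325.0, 147.0], 0.85, [0.007, 0.036])]
opener [([323.0, 98.0], 0.97, [0.004, 0.101]), ([306.0, 10.0], 0.65, [-0.019, 0.206])]
```

View pics/s8.png

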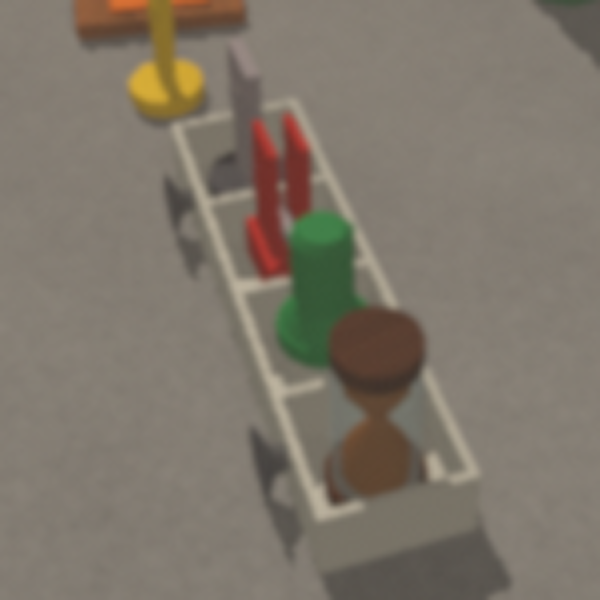

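View pics/w8.png

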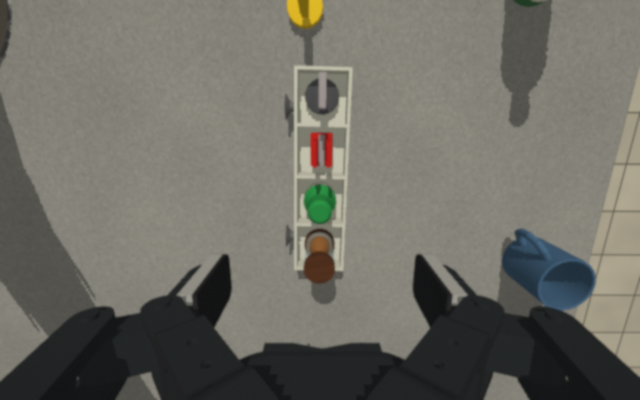

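All four stand upright in the caddy: opener (322,97), clip (321,150), brush (320,200), timer (319,250). The gripper is clear of everything.

```bash
python3 -c "
from station import bot
print(bot.hand_in())"
```

```text
the job is handed in; nothing more can be done
None
```

The job is handed in with the opener, clip, brush and timer standing upright in the caddy from left to right (the reverse of the board), all let go, the soap bottle and yellow look-alike untouched, after about 29 s; the hand-in call returned no verdict.

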